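# Back the bench winch off one notch

### The job

The rope is off the bench winch and its drum has been wound one notch too far to fit the new one. With a fingertip lift the ratchet pawl out of the toothed wheel by its red pin, push the crank back just one notch so that the yellow rope clamp on the drum points straight up, and tip the pawl back down into the teeth so that it is fully seated. Push lightly with the fingers only: grip nothing, lift nothing, and leave the things lying around the winch where they are.

Things in the scene. Friction and masses are not known exactly. Their poses are not given: they have to be found in the camera images.
- winch: Hand winch with green side plates on a plywood board 280 (x) x 200 (y) x 20 mm, fixed to the bench. Origin: underside of the board (bench height), z up. Its own y axis is parallel to the drum shaft: ratchet wheel on the -y side, crank on the +y side. Plates and drum fill y = -40 to 40 mm up to z = 180 mm; the board ends at y = -105 and 95 mm.
- wheel_hub (a point): Centre of the steel ratchet wheel, on the axis of the drum shaft, at x = -45, y = -55, z = 125 mm in the winch's frame. The wheel is 130 mm across and 14 mm thick (y = -62 to -48 mm) with 12 teeth: one notch = 30 degrees = 0.524 rad. The shaft's axis is the winch's y direction.
- drum (a joint): Angle of drum, ratchet wheel and crank, one piece (rad). 0: a tooth bears on the seated pawl. Positive = backward: the upper side moves to the winch's +x, towards the pawl bolt. Starts at -0.14 to 0 (play in the notch). One notch back is 0.524, with play from 0.36 when the pawl is seated; a seated pawl stops it there. Stiff (0.3 N m, about 3 N at the grip): it stays where it is left.
- pawl (a joint): Angle of the pawl (rad). 0: fully seated between two teeth. Positive = lifted, its head swinging up and over to the winch's +x. Clear of the teeth above 0.15. Below about 0.45 its weight tips it back onto the wheel; above about 0.5 it falls over to its rest at 1.0 and stays there. It takes less than 1.5 N at the pin.
- pawl_bolt (a point): Axis of the bolt on which the pawl turns (parallel to the winch's y): x = 45, y = -55, z = 115 mm in the winch's frame. The seated pawl leans from here up and over to -x onto the wheel. Bolt heads reach out to y = -75 mm; beyond that there is only the red pin.
- pawl_pin (a point): Point on the axis of the red lifting pin on the pawl's head. Pin: round, 14 mm thick, parallel to the winch's y, from y = -62 to -115 mm; this point is at y = -92 mm, 66 mm from the bolt axis. In the winch's frame: seated x = 15, z = 174 mm; thrown over x = 78, z = 172; highest between, 181. Beside and under it is free down to the board, so a finger pointing down can stand on either side.
- crank_grip (a point): Centre of the black crank grip: round bar 27 mm thick, 84 mm long (y = 80 to 164 mm), parallel to the winch's y, 100 mm from the shaft axis. At drum angle 0 the crank stands 8 degrees (0.14 rad) short of upright, on the -x side; one notch back it leans 22 degrees (0.384 rad) to +x. The crank arm is at y = 70 to 78 mm.
- rope_clamp (a point): Top of the yellow rope clamp on the barrel of the drum between the side plates, 41 mm from the shaft axis. It starts about one notch to the -x side of the top; straight up at drum angle 0.445.
- brick_mid (a point): Centre of a piece of hollow clay brick, 110 x 90 x 64 mm, lying loose on the bench. To be left alone.
- tin_mid (a point): Centre of a blue grease tin, 70 mm across, 75 mm high, standing loose. To be left alone.
- spanner_grip (a point): Handle of a steel spanner about 170 mm long lying loose on the bench. To be left alone.
- shackle_mid (a point): Middle of a steel bow shackle, about 60 mm long, 18 mm high, lying loose on the bench. To be left alone.

How it is judged:
On the way:
1. the pawl is lifted out of the teeth while the wheel still stands in its first notch (value of joint pawl above 0.25 rad and value of joint drum between -0.2 and 0.12 rad), for 0.1 s.
At the end, for the whole second after the job is handed in: The drum stands one notch back from its first notch (drum angle 0.35 to 0.56 rad, so the rope clamp is upright within about 6 degrees), at rest, and the pawl is fully seated in the teeth (pawl angle under 0.05 rad) (value of joint drum between 0.35 and 0.56 rad and value of joint pawl between -0.06 and 0.05 rad and velocity of joint drum between -0.05 and 0.05 rad/s); the robot touches nothing.
It fails at once if a bystander is moved more than 30 mm (distance of any of brick_mid, tin_mid, spanner_grip, shackle_mid from where it was at the start of the episode above 0.03 m).
It fails at once if a bystander is lifted off the bench (height (world z) of brick_mid above 0.05 m or height (world z) of tin_mid above 0.055 m or height (world z) of any of spanner_grip, shackle_mid above 0.03 m).
It fails at once if the crank, wheel or pawl is gripped or forced (more than 35 N from the fingers) (contact force between the fingers and winch above 35 N).
It also fails if it takes over 58 s, if anything falls off the work surface, if the arm or the gripper's body presses on something with over 40 N, if the wrist force passes 120 N, or if a joint passes its speed limit or range.

### The arm

A 6-joint arm with a two-finger parallel gripper is mounted at the origin on the work surface. World frame = base frame: x ahead of the robot, y to its left, z up, the work surface at z = 0. Lengths are in m, angles in rad, forces in N, time in s.
With the tool pointing down it reaches from about 0.35 to 0.975 m from the base axis. Payload 4.9 kg.
Tool frame: the origin (TCP) lies midway between the tips of the shut fingers; the grasp point (between the pads) lies 19 mm behind it; z points along the fingers, y is the direction in which the jaws open and shut (so a half turn about z gives the same grasp; the last joint's range is limited). The gripper opens to 85 mm and grips with 20 to 120 N. Pads are 22 mm wide; open, the fingers measure 114 mm over their backs; the gripper's body (76 mm by 85 mm) begins 54 mm behind the grasp point. The pads swing forward as they close: fully open they stand 13 mm farther back than shut.
Start: joints at [-1.239, 0.053, 1.613, -0, 1.476, -0.119], TCP at [0.272, -0.563, 0.231] pointing down, gripper open.
Joint ranges: [-3.01, 3.01], [-1.01, 2.22], [0.06, 2.58], [-1.02, 4.17], [0.09, 2.62], [-3.14, 3.14]. Speed limits (rad/s): [2.57, 2.57, 3.14, 3.14, 3.14, 3.14].

### API

Orientations are given as a unit quaternion [w, x, y, z].
In Python, from plant import state, grab_frame, camera_info, job_done, cut_out gives the robot as it stands.
- The arm moves only by the tool step_arm, never from a script. Its argument "moves" is a list of rows, each a list of 7 numbers: the shift along the tool's x, y, z in m, then the turn, a rotation vector about the tool's x, y, z in rad, then the finger opening in m, from 0 to 0.0854. A call has 1 to 8 rows; each row shifts and turns the commanded pose from where the row before left it, along the tool's axes as they then stand; what a row does not reach is not made up. A row lasts 1/10 s, in which the tool goes at most 50 mm and 8.59 degrees, less where a joint would pass 70% of its speed; a pose out of reach is approached as far as the arm can. A call is refused whole if a number of a shift passes 0.05 or a number of a turn 0.15, either way. A call with a gripper value outside its range is refused whole. The fingers move at their own pace and stop on an object; the grip force is fixed at half the most. Time passes only in rows, so rows that do not move let the fingers close. It gives the time, the measured TCP pose, the force and the opening at its end, in the units of the state.
- state(): the state, without advancing time (a new reading comes with each control period).
- grab_frame(name): name is "side" or "top" or "wrist"; returns (picture, depth): 420x560x3 uint8, red, green, blue; 420x560 float32, m along the optical axis (not along the pixel's ray), 0 where there is no reading.
- camera_info(name): a dict with "intrinsics" (3x3 intrinsics, pixels), "dist_coeffs" ([k1, k2, p1, p2, k3] as OpenCV has them; the pictures are not rectified), "world_from_camera" (4x4, takes a point from camera to world coordinates). Camera axes: x right, y down, z forward; pixel columns grow to the right and rows downward; lengths in m; the calibration is good to about 2 mm. A picture is of the moment at which its call begins: read the wrist's pose just before it. camera_info takes no time and is no camera call; for the wrist camera it gives the pose at the moment of the call.
- job_done(): hands the job in, once; it reports no verdict.
Trained networks look in the newest picture that a camera, given by its name, has taken for a name from the list of things; names that differ only in an ending like _2 or _b are one class to them, and where a whole thing is asked for, a point or a joint stands for the part that bears it (a point fixed in the world has none). Each returns a list of dicts, best first, with "conf" (0 to 1); they miss things now and then, are a little off and sometimes report something else, mostly with a low value. They report only what shows in the picture. A call takes as long as a camera call.
- cut_out(camera, query): "mask" (420x560 bool, what is visible of it) and "point" ([column, row] in pixels, amid what is visible of it).
The state is a dict: "time": time; "joint_pos": joint angles; "joint_vel": joint speeds; "joint_efforts": joint torques, N m; "tool_pos": TCP position; "tool_rot": TCP orientation; "contact_force": force on the tool from outside, world axes, zero at the start; "ft_torque": the same for the moment, N m; "gripper_width": opening from 0.0 (shut) to 1.0 (fully open).
Only numpy, scipy, OpenCV 4.12 (cv2) and the standard library are available. Lean on these libraries where they do the work, as an engineer would, in place of code of your own. Each camera call takes 0.05 s, during which the arm holds its last target.

## Working session

There is one attempt and no reset: what is moved stays moved. The work goes in short steps, Python scripts to look and compute and a tool call to move; the robot and the scene stay as the last step left them, time stands still between calls to the robot, and variables do not carry over. Pictures are saved under pics/ and viewed, and the job is handed in when it is done.

Besides the shell and the picture viewer there is one more tool, called after "Request:" as a command line: name --pt "numbers of a row" for each row, then --argument value for the rest. step_arm: Moves the arm, as the interface text tells. Its arguments: {"type":"object","properties":{"moves":{"type":"array"}},"required":["moves"]}

```bash
mkdir -p pics; ls; python3 - <<'E'
from plant import *
import cv2,numpy as np
s=state();print(s['time'],s['tool_pos'],s['tool_rot'],s['gripper_width'])
for n in ['side','top']:
    p,d=grab_frame(n);cv2.imwrite(f'pics/{n}0.png',p[:,:,::-1]);np.savez(f'{n}0.npz',p=p,d=d)
    c=camera_info(n);print(n,c)
E
```

```text
pics
0.0 [ 0.2721059  -0.56194884  0.23004134] [-1.03883942e-03  9.74697327e-01  2.23526347e-01 -1.19534090e-04] 0.9986957048624784
side {'intrinsics': array([[505.34988926,   0.        , 279.8886232 ],
       [  0.        , 505.34988926, 204.50216226],
       [  0.        ,   0.        ,   1.        ]]), 'dist_coeffs': array([-0.14178568,  0.        ,  0.        ,  0.        ,  0.        ]), 'world_from_camera': array([[-0.76038756, -0.37549917,  0.52991615, -0.11670302],
       [-0.64934152,  0.42333803, -0.63177568,  0.85951233],
       [ 0.01289758, -0.82449093, -0.56572817,  0.88602616],
       [ 0.        ,  0.        ,  0.        ,  1.        ]])}
top {'intrinsics': array([[379.95140229,   0.        , 277.70699299],
       [  0.        , 379.95140229, 210.6178494 ],
       [  0.        ,   0.        ,   1.        ]]), 'dist_coeffs': array([-0.07364663,  0.        ,  0.        ,  0.        ,  0.        ]), 'world_from_camera': array([[-0.00823166, -0.98556034,  0.1691244 ,  0.43998843],
       [-0.99984219,  0.01077475,  0.01412457,  0.06579162],
       [-0.01574288, -0.16898144, -0.9854935 ,  0.88912414],
       [ 0.        ,  0.        ,  0.        ,  1.        ]])}
```

View pics/side0.png

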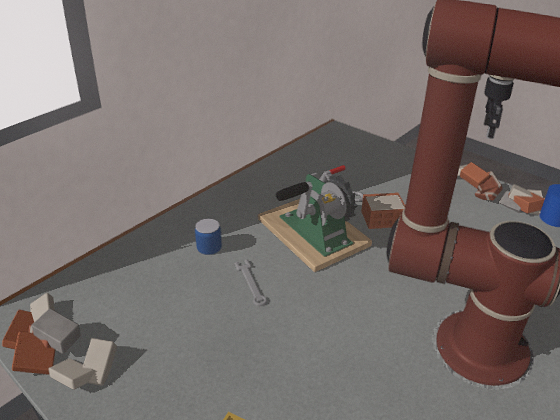

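View pics/top0.png

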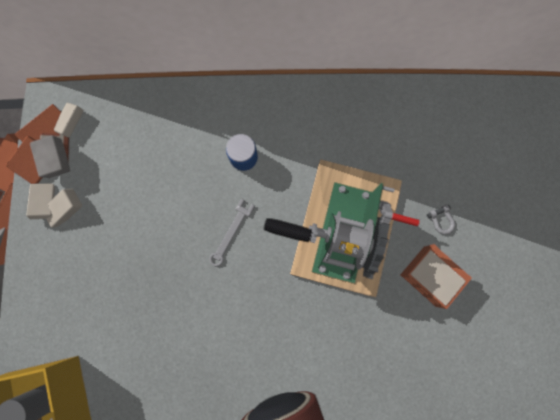

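```bash
cat > h.py <<'E'
from plant import *
import cv2,numpy as np
def world(n,d,ci=None):
    c=ci or camera_info(n);K=c['intrinsics'];T=c['world_from_camera']
    v,u=np.mgrid[0:420,0:560]
    q=cv2.undistortPoints(np.stack([u,v],-1).reshape(-1,1,2).astype(float),K,c['dist_coeffs']).reshape(420,560,2)
    P=np.concatenate([q*d[...,None],d[...,None]],-1)
    return P@T[:3,:3].T+T[:3,3]
def proj(n,P,ci=None):
    c=ci or camera_info(n);T=np.linalg.inv(c['world_from_camera'])
    P=np.atleast_2d(P)
    return cv2.projectPoints(P,cv2.Rodrigues(T[:3,:3])[0],T[:3,3],c['intrinsics'],c['dist_coeffs'])[0].reshape(-1,2)
E
python3 - <<'E'
from h import *
z=np.load('top0.npz');p,d=z['p'],z['d'];W=world('top',d)
hsv=cv2.cvtColor(p,cv2.COLOR_RGB2HSV)
print(hsv[180,325],hsv[285,310],W[180,325],W[350,150])
m=(d>0)&(abs(W[...,2]-0.02)<0.008)&(hsv[...,0]>5)&(hsv[...,0]<25)&(hsv[...,1]>60)
m[:, :280]=0; m[:,420:]=0;m[320:]=0;m[:150]=0
pts=W[m][:,:2];print(m.sum(),np.median(W[m][:,2]))
r=cv2.minAreaRect((pts*1000).astype(np.float32));print(r,cv2.boxPoints(r))
for q in ['winch','pawl_pin','crank_grip','rope_clamp','brick_mid','tin_mid','spanner_grip','shackle_mid']:
    for o in cut_out('top',q)[:2]:
        mm=o['mask']&(d>0);print(q,o['conf'],o['point'],mm.sum(),np.median(W[mm],0),W[mm].min(0),W[mm].max(0))
red=((hsv[...,0]<5)|(hsv[...,0]>175))&(hsv[...,1]>180)&(W[...,2]>.1)
red[:, :380]=0;red[:,430:]=0;print('red',W[red].mean(0),W[red].min(0),W[red].max(0))
v=p[150:310,200:480];cv2.imwrite('pics/zoom.png',cv2.resize(v[:,:,::-1],None,fx=2.8,fy=2.8,interpolation=cv2.INTER_CUBIC))
E
```

```text
[ 16  90 182] [ 80   6 134] [ 0.66151021 -0.0338555   0.01804006] [0.27277673 0.37260557 0.00170476]
4175 0.019531525043602782
((540.3079833984375, -121.63925170898438), (283.53802490234375, 279.74798583984375), 74.43273162841797) [[ 367.51865 -220.6697 ]
 [ 637.00433 -295.74554]
 [ 713.0973   -22.60881]
 [ 443.61163   52.46704]]
winch 0.6 [342.7, 224.4] 11022 [ 0.52898507 -0.06980287  0.02531633] [ 0.39128696 -0.21125862 -0.00273238] [0.71066261 0.10131463 0.23769318]
pawl_pin 0.93 [390.1, 218.9] 367 [ 0.54714771 -0.14195822  0.1770337 ] [ 0.53125741 -0.19247699  0.11886892] [ 0.589562   -0.12405781  0.18318538]
pawl_pin 0.26 [435.1, 274.2] 2558 [ 0.4338797  -0.26394906  0.06299829] [ 0.36095509 -0.36961383 -0.00471664] [ 0.50396677 -0.20175716  0.06845026]
crank_grip 0.63 [350.2, 237.3] 3139 [ 0.51061156 -0.06597704  0.15811347] [ 0.43340513 -0.17596224 -0.00403235] [0.5660315  0.11355707 0.23769318]
crank_grip 0.46 [445.1, 213.9] 377 [ 0.57159904 -0.30984339  0.00995341] [ 0.53102193 -0.33978598 -0.00233165] [ 0.60007102 -0.27285353  0.01956754]
rope_clamp 0.76 [348.8, 238.5] 3219
[... 549 characters left out ...]
769318]
tin_mid 0.8 [239.9, 154.5] 944 [0.71656728 0.15887385 0.07357645] [ 0.69053298  0.12700234 -0.00421869] [0.78714902 0.20712537 0.08030021]
tin_mid 0.57 [353.8, 237.2] 3196 [ 0.51042425 -0.06536542  0.15738466] [ 0.43336131 -0.17323007 -0.00403235] [0.58373049 0.11355707 0.23769318]
spanner_grip 0.76 [229.0, 228.4] 519 [0.54881581 0.18616689 0.00686745] [ 0.47211975  0.13897578 -0.00065464] [0.61788112 0.23403966 0.01168966]
shackle_mid 0.56 [438.1, 218.2] 428 [ 0.56932213 -0.30624125  0.00960697] [ 0.53102193 -0.33978598 -0.00623805] [ 0.60238636 -0.27285353  0.01956754]
red [ 0.54152848 -0.16370221  0.185309  ] [ 0.43998843 -0.18839702  0.17575552] [0.5510152  0.06579162 0.88912414]
```

View pics/zoom.png

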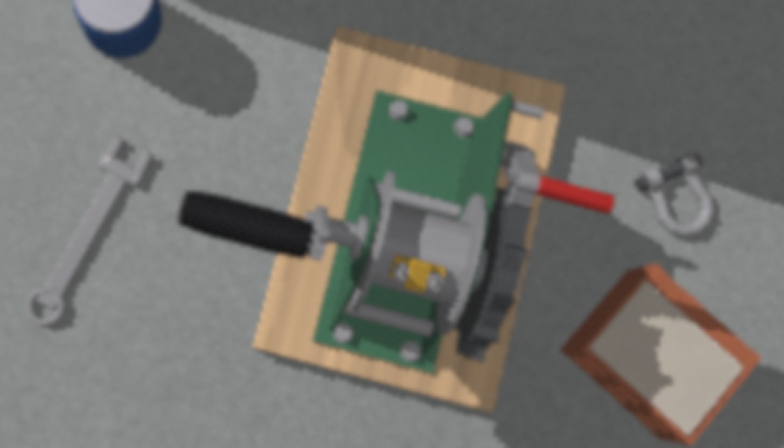

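```bash
python3 - <<'E'
from h import *
from scipy.optimize import least_squares
z=np.load('top0.npz');p,d=z['p'],z['d'];W=world('top',d)
c=camera_info('top');T=c['world_from_camera']
px=np.array([(337,30),(565,88),(253,348),(494,412)])/2.8+[200,150]-0.3
q=cv2.undistortPoints(px.reshape(-1,1,2),c['intrinsics'],c['dist_coeffs']).reshape(-1,2)
r=np.c_[q,np.ones(4)]@T[:3,:3].T
P=T[:3,3]+r*((0.02-T[2,3])/r[:,2])[:,None];print(P)
M=np.array([(.14,.095),(.14,-.105),(-.14,.095),(-.14,-.105)])
f=lambda v:(M@np.array([[np.cos(v[2]),np.sin(v[2])],[-np.sin(v[2]),np.cos(v[2])]])+v[:2]-P[:,:2]).ravel()
s=least_squares(f,[.54,-.07,-.2]);print(s.x,np.rad2deg(s.x[2]),s.fun.reshape(-1,2))
hsv=cv2.cvtColor(p,cv2.COLOR_RGB2HSV)
x,y,a=s.x
loc=lambda Q:np.c_[(Q[:,:2]-[x,y])@np.array([[np.cos(a),-np.sin(a)],[np.sin(a),np.cos(a)]]),Q[:,2]]
for nm,m in [('red',((hsv[...,0]<5)|(hsv[...,0]>175))&(hsv[...,1]>180)&(W[...,2]>.15)&(W[...,2]<.2)),
 ('grip',(hsv[...,2]<60)&(W[...,2]>.18)&(W[...,2]<.26)),('yel',(hsv[...,0]>18)&(hsv[...,0]<30)&(hsv[...,1]>150)&(W[...,2]>.1)&(W[...,2]<.2))]:
    m[:, :262]=0;m[:,430:]=0;L=loc(W[m]);print(nm,m.sum(),np.percentile(L,[3,50,97],axis=0))
    if nm!='yel':
        uv=np.polyfit(L[:,1],L[:,0],1);print('slope',uv)
# pixel check
pts=np.array([[15,-62,174],[15,-115,174],[-45-100*np.sin(.14),80,125+100*np.cos(.14)],[-45-100*np.sin(.14),164,125+100*np.cos(.14)]])/1000
R=np.array([[np.cos(a),-np.sin(a),0],[np.sin(a),np.cos(a),0],[0,0,1]])
G=pts@R.T+[x,y,0];print(G)
im=p[:,:,::-1].copy()
im=cv2.resize(im,None,fx=4,fy=4)
for u in proj('top',G): cv2.circle(im,tuple((u*4+2).astype(int)),3,(255,255,0),-1)
cv2.imwrite('pics/ov.png',im[650:1250,1000:1750])
E
```

```text
[[ 0.70906178 -0.02337821  0.02      ]
 [ 0.6565588  -0.21448108  0.02      ]
 [ 0.4435308   0.05152952  0.02      ]
 [ 0.39038024 -0.14105393  0.02      ]]
[ 0.55122099 -0.0770283  -0.27091961] -15.522550298164271 [[ 0.00247642  0.00041834]
 [ 0.00145587 -0.00118383]
 [-0.00177966  0.00044354]
 [-0.00215262  0.00032195]]
red 114 [[ 0.01129792 -0.10931959  0.17624305]
 [ 0.01513752 -0.0877779   0.17926656]
 [ 0.01965243 -0.06610132  0.18142897]]
slope [0.01209342 0.01631534]
grip 970 [[-0.35193223 -0.00329106  0.21953944]
 [-0.07358076  0.09781127  0.23384881]
 [-0.05691803  0.15749938  0.25868173]]
slope [ 1.91063471 -0.34428912]
yel 69 [[-0.07051013 -0.00819793  0.15459314]
 [-0.06062417  0.00108422  0.159999  ]
 [-0.05446472  0.00983685  0.16560389]]
[[ 0.54908158 -0.14078112  0.174     ]
 [ 0.53489784 -0.19184796  0.174     ]
 [ 0.51582644  0.01583093  0.2240216 ]
 [ 0.53830632  0.09676705  0.2240216 ]]
```

View pics/ov.png

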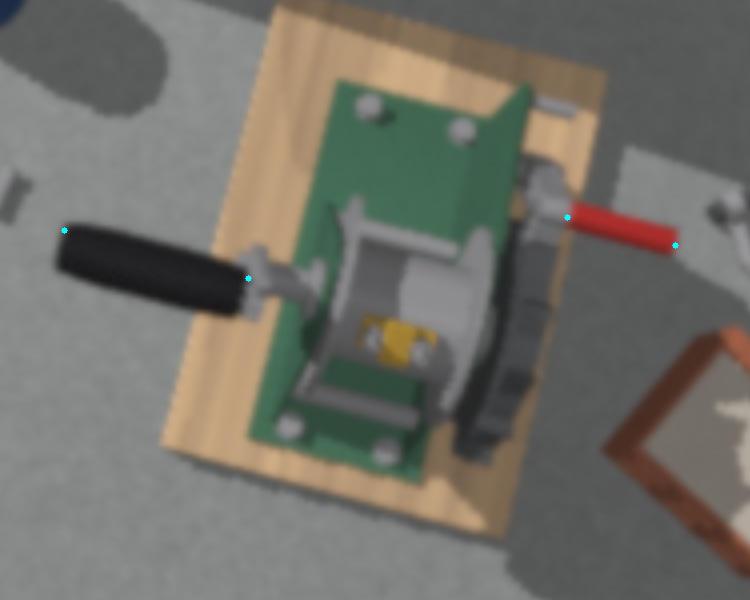

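Request:
step_arm --pt "0 0 -0.02 0 0 0.14 0" --pt "0 0 -0.02 0 0 0.14 0" --pt "0 0 -0.02 0 0 0.14 0" --pt "0 0 -0.01 0 0 0.14 0" --pt "0 0 0 0 0 0.14 0" --pt "0 0 0 0 0 0.022 0" --pt "0 0 0 0 0 0 0"

```text
time: 1.2
tool_pos: [0.2722, -0.5624, 0.3009]
tool_rot: [-0.0, 0.991, -0.134, -0.0]
contact_force: [0.5, 0.3, 0.0]
gripper_width: -0.002
```

```bash
cat >> h.py <<'E'
O=np.array([.5512,-.0770]);A=-.271
def wl(Q):
    Q=np.atleast_2d(Q);c,s=np.cos(A),np.sin(A)
    return np.c_[(Q[:,:2]-O)@np.array([[c,-s],[s,c]]),Q[:,2]]
def lw(L):
    L=np.atleast_2d(L);c,s=np.cos(A),np.sin(A)
    return np.c_[L[:,:2]@np.array([[c,s],[-s,c]])+O,L[:,2]]
def rep():
    from scipy.spatial.transform import Rotation as Ro
    s=state();q=s['tool_rot'];R=Ro.from_quat([q[1],q[2],q[3],q[0]]).as_matrix()
    c,s_=np.cos(A),np.sin(A);Rw=np.array([[c,-s_,0],[s_,c,0],[0,0,1]])
    des=Rw@np.diag([1,-1,-1.])
    print('t',s['time'],'winch tcp mm',wl(s['tool_pos'])[0]*1000,'rot err tool',Ro.from_matrix(R.T@des).as_rotvec(),'F',s['contact_force'],s['gripper_width'],'j',np.round(s['joint_pos'],2))
E
python3 -c "
from h import *
rep()"
```

```text
t 1.2 winch tcp mm [-138.82964237 -542.36304534  300.9286987 ] rot err tool [-0.00048257  0.00031253  0.00198236] F [0.53421423 0.26047038 0.04407013] -0.0020547081987767335 j [-1.24  0.02  1.53  0.    1.59  0.6 ]
```

Request:
step_arm --pt "0.013 -0.049 0 0 0 0 0" --pt "0.013 -0.049 0 0 0 0 0" --pt "0.013 -0.049 0 0 0 0 0" --pt "0.013 -0.049 0 0 0 0 0" --pt "0.013 -0.049 0 0 0 0 0" --pt "0.013 -0.049 0 0 0 0 0" --pt "0.013 -0.049 0 0 0 0 0" --pt "0.013 -0.049 0 0 0 0 0"

```text
time: 2.0
tool_pos: [0.4752, -0.2155, 0.3009]
tool_rot: [-0.0, 0.991, -0.134, -0.0]
contact_force: [0.5, -0.2, -0.5]
gripper_width: 0.0
```

```bash
python3 -c "
from h import *
rep()"
```

```text
t 2.0 winch tcp mm [ -36.18094356 -153.82978467  300.92797408] rot err tool [-5.49487976e-05  2.03516017e-04  2.06106644e-03] F [ 0.46365228 -0.22298799 -0.4623287 ] 0.00047274587680601945 j [-0.57 -0.23  1.76 -0.    1.61  1.27]
```

Request:
step_arm --pt "0.007 -0.028 0.02 0 0 0 0" --pt "0.006 -0.028 0.02 0 0 0 0" --pt "0 0 0.03 0 0 0 0" --pt "0 0 0.01 0 0 0 0" --pt "0 0 0 0 0 0 0"

```text
time: 2.5
tool_pos: [0.5009, -0.1666, 0.2188]
tool_rot: [-0.001, 0.991, -0.135, -0.002]
contact_force: [0.3, 0.1, 0.3]
gripper_width: -0.002
```

```bash
python3 - <<'E'
from h import *
rep()
ims=[]
for n in ['top','side','wrist']:
    p,d=grab_frame(n)
    ims.append(p[150:310,240:480] if n=='top' else p[110:290,220:460] if n=='side' else p)
cv2.imwrite('pics/a.png',np.hstack([cv2.resize(i,(400,300),interpolation=cv2.INTER_CUBIC)[:,:,::-1] for i in ims[:2]]))
cv2.imwrite('pics/aw.png',ims[2][:,:,::-1])
E
```

```text
t 2.5 winch tcp mm [-24.48162247 -99.76763119 218.84807581] rot err tool [-0.00075757  0.00474771  0.00080867] F [0.25970835 0.12245888 0.3321885 ] -0.0020948768083167073 j [-0.46 -0.17  1.85 -0.    1.47  1.38]
```

View pics/a.png

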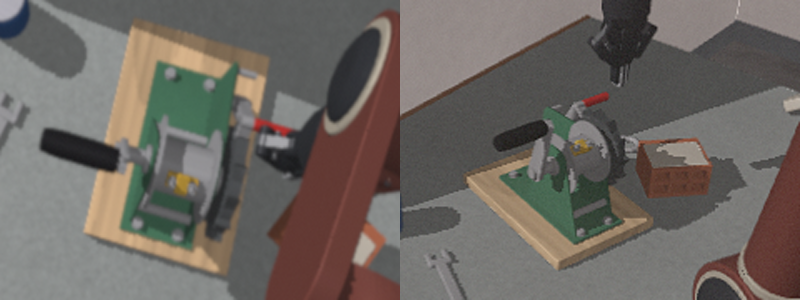

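View pics/aw.png

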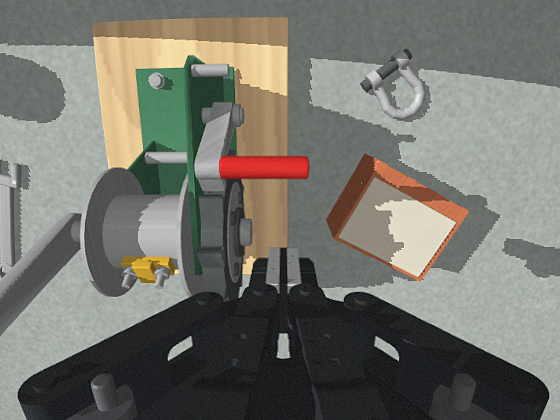

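```bash
cat >> h.py <<'E'
def redpin(n='wrist'):
    c=camera_info(n);p,d=grab_frame(n);W=world(n,d,c)
    hsv=cv2.cvtColor(p,cv2.COLOR_RGB2HSV)
    L=wl(W.reshape(-1,3)).reshape(W.shape)
    m=((hsv[...,0]<5)|(hsv[...,0]>175))&(hsv[...,1]>200)&(hsv[...,2]>100)&(L[...,2]>.13)&(L[...,2]<.2)
    if m.sum(): print('pin',m.sum(),(np.percentile(L[m],[2,50,98],axis=0)*1000).round(1).tolist())
    return p,d,L
E
python3 - <<'E'
from h import *
p,d,L=redpin()
print((L[[250,260,270,280],280]*1000).round(1),(L[262,[250,256,262,270,280,300,310,316]]*1000).round(1))
E
```

```text
pin 1595 [[12.6, -114.5, 174.0], [19.6, -89.2, 179.1], [24.9, -64.7, 181.2]]
[[-10.4 -99.6 230.9]
 [-10.7 -99.7 240.7]
 [-10.6 -99.8 250. ]
 [-10.9 -99.8 257.6]] [[-119.1  -61.7   19.5]
 [ -14.1  -88.9  235.6]
 [ -14.8  -91.5  234.1]
 [ -10.7  -95.5  242.6]
 [ -10.4  -99.7  243.3]
 [ -14.7 -108.6  234.3]
 [ -14.4 -113.1  234.9]
 [-129.1 -142.5   -0.8]]
```

Request:
step_arm --pt "0 -0.002 0.03 0 0 0 0" --pt "0 0 0.03 0 0 0 0" --pt "0 0 0.007 0 0 0 0" --pt "0 0 0 0 0 0 0" --pt "0.008 0 0 0 0 0 0" --pt "0.006 0 0 0 0 0 0" --pt "0.006 0 0 0 0 0 0" --pt "0.005 0 0 0 0 0 0"

```text
time: 3.5
tool_pos: [0.5278, -0.1722, 0.1553]
tool_rot: [0.0, 0.991, -0.135, 0.0]
contact_force: [-1.5, 0.3, -0.2]
gripper_width: 0.0
```

```bash
python3 - <<'E'
from h import *
rep()
p,d,L=redpin()
cv2.imwrite('pics/bw.png',p[:,:,::-1])
E
```

```text
t 3.5 winch tcp mm [  2.97142955 -98.01043471 155.33778739] rot err tool [ 0.00030171 -0.000971   -0.00012865] F [-1.46372625  0.34683809 -0.19024232] 1.0663429029000801e-06 j [-0.45 -0.05  1.85 -0.    1.35  1.39]
pin 3261 [[16.3, -114.4, 175.6], [23.9, -90.5, 180.7], [28.6, -65.0, 182.7]]
```

View pics/bw.png

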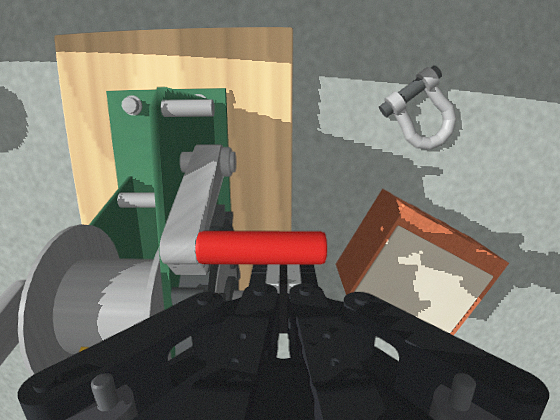

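Request:
step_arm --pt "0.004 0 0 0 0 0 0" --pt "0.004 0 0 0 0 0 0" --pt "0.004 0 0 0 0 0 0" --pt "0.004 0 0 0 0 0 0" --pt "0.004 0 0 0 0 0 0" --pt "0.004 0 0 0 0 0 0" --pt "0.004 0 0 0 0 0 0" --pt "0.003 0 0 0 0 0 0"

```text
time: 4.35
tool_pos: [0.5571, -0.1802, 0.1543]
tool_rot: [0.0, 0.991, -0.135, 0.0]
contact_force: [0.0, -0.7, 0.2]
gripper_width: -0.002
```

Request:
step_arm --pt "0.003 0 0 0 0 0 0" --pt "0.003 0 0 0 0 0 0" --pt "0 0 0 0 0 0 0" --pt "0 0 0 0 0 0 0"

```text
time: 4.75
tool_pos: [0.5625, -0.1818, 0.1543]
tool_rot: [-0.0, 0.991, -0.135, -0.0]
contact_force: [-0.3, -0.2, -0.1]
gripper_width: -0.003
```

```bash
python3 - <<'E'
from h import *
rep()
p,d,L=redpin()
cv2.imwrite('pics/cw.png',p[:,:,::-1])
E
```

```text
t 4.75 winch tcp mm [ 38.91542323 -97.90811404 154.26671308] rot err tool [ 9.89830706e-06  1.34369956e-04 -1.96383360e-04] F [-0.34863809 -0.22264904 -0.14508291] -0.0032368503963066428 j [-0.44  0.03  1.77 -0.    1.34  1.4 ]
pin 3483 [[76.2, -114.5, 173.1], [82.9, -91.0, 177.8], [88.3, -65.1, 179.8]]
```

View pics/cw.png

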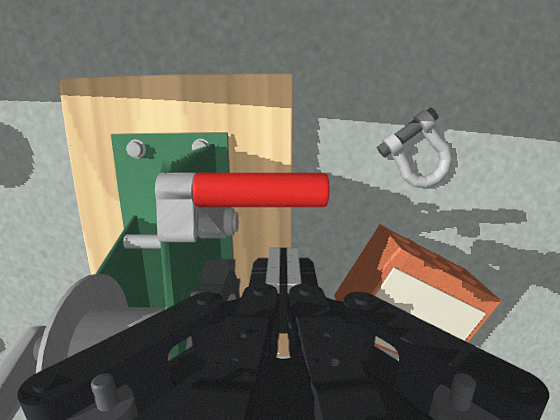

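Request:
step_arm --pt "0 0 -0.04 0 0 0 0" --pt "-0.01 0 -0.05 0 0 0 0" --pt "-0.04 0 -0.05 0 0 0 0" --pt "-0.045 -0.025 -0.01 0 0 0 0" --pt "-0.04 -0.04 0 0 0 0 0" --pt "-0.018 -0.046 0 0 0 0 0" --pt "0 -0.048 0 0 0 0 0" --pt "0 -0.048 0 0 0 0 0"

```text
time: 5.6
tool_pos: [0.4837, 0.0505, 0.2926]
tool_rot: [-0.0, 0.991, -0.136, 0.001]
contact_force: [0.9, -0.2, -0.4]
gripper_width: 0.004
```

Request:
step_arm --pt "0 -0.016 0 0 0 0 0" --pt "0 0 0 0 0 0 0"

```text
time: 5.8
tool_pos: [0.4883, 0.0663, 0.2919]
tool_rot: [-0.0, 0.991, -0.133, -0.0]
contact_force: [-0.3, -1.0, -1.0]
gripper_width: 0.001
```

```bash
python3 - <<'E'
from h import *
rep()
for n in ['wrist','top']:
    c=camera_info(n);p,d=grab_frame(n);W=world(n,d,c)
    L=wl(W.reshape(-1,3)).reshape(W.shape)
    m=(L[...,2]>.19)&(L[...,2]<.26)&(L[...,1]>.085)&(L[...,1]<.16)&(L[...,0]>-.12)&(L[...,0]<.03)&(p.max(2)<90)
    print(n,m.sum(),(np.percentile(L[m],[2,50,98],axis=0)*1000).round(1).tolist() if m.sum() else '')
    cv2.imwrite(f'pics/d{n}.png',p[:,:,::-1])
E
```

```text
t 5.8 winch tcp mm [-98.9700141  121.23028887 291.86959445] rot err tool [-0.00019447  0.00020818  0.00382146] F [-0.28336517 -0.9546033  -0.99109751] 0.0006247838142905571 j [-0.02 -0.3   1.83  0.    1.61  1.82]
wrist 4421 [[-75.1, 86.7, 222.6], [-61.9, 122.3, 233.3], [-51.7, 158.4, 236.0]]
top 0
```

View pics/dwrist.png

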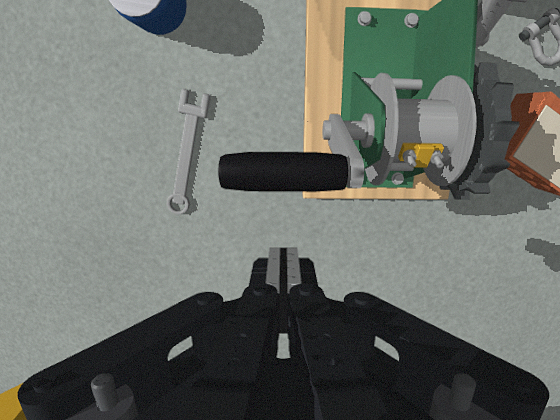

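View pics/dtop.png

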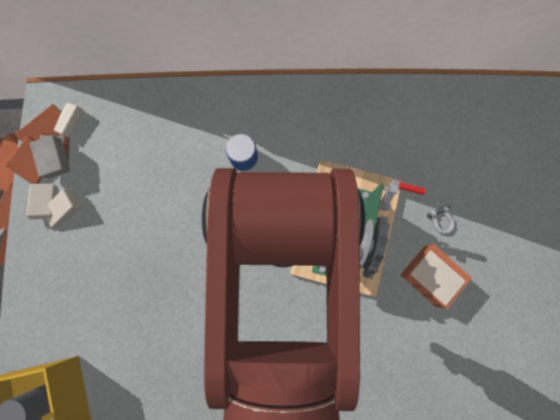

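Request:
step_arm --pt "-0.012 0 0 0 0 0 0" --pt "0 0 0.03 0 0 0 0" --pt "0 0 0.04 0 0 0 0" --pt "0 0 0.027 0 0 0 0" --pt "0 0 0 0 0 0 0" --pt "0.01 0 0 0 0 0 0" --pt "0.006 0 0 0 0 0 0" --pt "0.005 0 0 0 0 0 0"

```text
time: 6.7
tool_pos: [0.4985, 0.0615, 0.1975]
tool_rot: [-0.0, 0.991, -0.136, 0.001]
contact_force: [-5.2, 0.5, 4.8]
gripper_width: -0.006
```

Request:
step_arm --pt "0.005 0 0 0 0 0 0" --pt "0.005 0 0 0 0 0 0" --pt "0.005 0 0 0 0 0 0" --pt "0.005 0 0 0 0 0 0"

```text
time: 7.1
tool_pos: [0.5167, 0.0565, 0.195]
tool_rot: [-0.0, 0.991, -0.135, -0.0]
contact_force: [-4.0, 1.8, 3.8]
gripper_width: 0.003
```

```bash
cat >> h.py <<'E'
def grip(n='wrist'):
    c=camera_info(n);p,d=grab_frame(n);W=world(n,d,c)
    L=wl(W.reshape(-1,3)).reshape(W.shape)
    m=(L[...,2]>.19)&(L[...,2]<.26)&(L[...,1]>.145)&(L[...,1]<.165)&(L[...,0]>-.12)&(L[...,0]<.05)&(p.max(2)<90)
    print(n,m.sum(),(np.percentile(L[m],[2,50,98],axis=0)*1000).round(1).tolist() if m.sum() else '')
    return p,d,L
E
python3 - <<'E'
from h import *
rep();p,d,L=grip();cv2.imwrite(f'pics/e.png',p[:,:,::-1])
E
```

```text
t 7.1 winch tcp mm [-68.96949919 119.43717294 195.04120732] rot err tool [-9.86932496e-05  2.85463724e-05 -2.38549627e-05] F [-4.02542562  1.8124087   3.79940163] 0.003044576415081284 j [-0.03 -0.18  1.89  0.    1.43  1.81]
wrist 5450 [[-76.4, 145.2, 226.7], [-50.3, 151.6, 237.5], [-31.6, 161.7, 259.4]]
```

View pics/e.png

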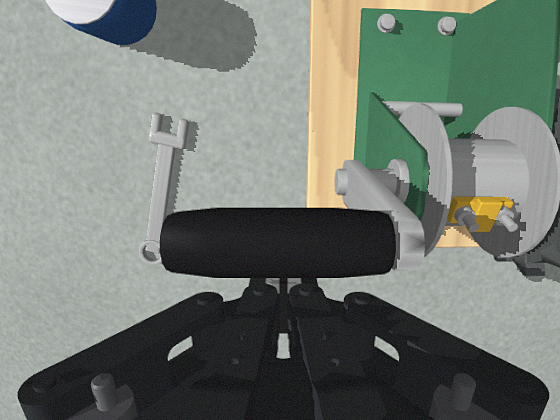

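Request:
step_arm --pt "0.004 0 0 0 0 0 0" --pt "0.004 0 0 0 0 0 0" --pt "0.004 0 0 0 0 0 0" --pt "0.004 0 0 0 0 0 0" --pt "0.004 0 0 0 0 0 0" --pt "0.003 0 0 0 0 0 0" --pt "0.002 0 0 0 0 0 0" --pt "0 0 0 0 0 0 0"

```text
time: 7.95
tool_pos: [0.5408, 0.0497, 0.1946]
tool_rot: [0.0, 0.991, -0.135, 0.0]
contact_force: [-1.0, 0.8, -0.8]
gripper_width: -0.001
```

```bash
python3 - <<'E'
from h import *
rep();p,d,L=grip();cv2.imwrite(f'pics/f.png',p[:,:,::-1])
hsv=cv2.cvtColor(p,cv2.COLOR_RGB2HSV)
m=(hsv[...,0]>18)&(hsv[...,0]<30)&(hsv[...,1]>150)&(L[...,2]>.1)&(L[...,2]<.2)&(abs(L[...,1])<.04)
print(m.sum(),np.percentile(L[m],[2,50,98],axis=0))
E
```

```text
t 7.95 winch tcp mm [-43.98197018 119.26599667 194.62243194] rot err tool [ 1.95179190e-05 -4.02288111e-04 -3.16616313e-04] F [-0.96531458  0.78848858 -0.79634416] -0.0011309097956603645 j [-0.05 -0.12  1.84 -0.    1.42  1.8 ]
wrist 5430 [[-51.4, 145.2, 224.2], [-26.1, 151.5, 235.2], [-6.5, 161.7, 259.4]]
1168 [[-0.05472266 -0.01627309  0.15550471]
 [-0.03983518  0.00205805  0.16476918]
 [-0.03333511  0.01741428  0.16715229]]
```

View pics/f.png

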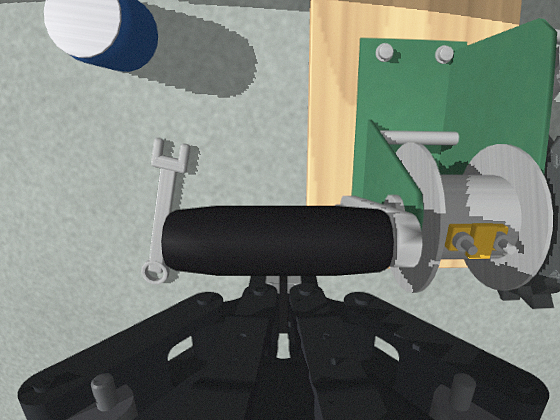

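Request:
step_arm --pt "0.003 0 0 0 0 0 0" --pt "0.003 0 0 0 0 0 0" --pt "0 0 0 0 0 0 0" --pt "-0.01 0 0 0 0 0 0" --pt "-0.015 0 0 0 0 0 0" --pt "0 0 -0.04 0 0 0 0" --pt "0 0 -0.05 0 0 0 0" --pt "0 0 0 0 0 0 0"

```text
time: 8.8
tool_pos: [0.5255, 0.0549, 0.2945]
tool_rot: [-0.001, 0.991, -0.135, 0.008]
contact_force: [0.9, -0.2, 0.5]
gripper_width: 0.002
```

```bash
python3 - <<'E'
from h import *
rep();p,d,L=grip();cv2.imwrite(f'pics/g.png',p[:,:,::-1])
E
```

```text
t 8.8 winch tcp mm [-60.09060495 120.1565422  294.53802772] rot err tool [-3.55668417e-03 -1.62439992e-02 -6.56335065e-05] F [ 0.88989506 -0.16853837  0.54660091] 0.0018215628694636537 j [-0.04 -0.22  1.77 -0.    1.58  1.81]
wrist 924 [[-24.3, 145.4, 224.5], [-11.9, 153.2, 231.5], [-1.6, 161.9, 234.3]]
```

View pics/g.png

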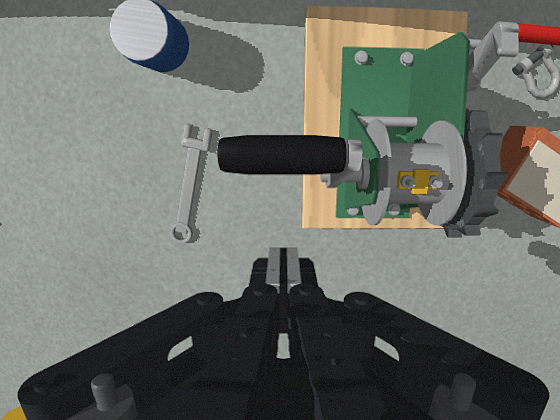

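Request:
step_arm --pt "0.02 0.045 0 0 0 0 0" --pt "0.025 0.043 0 0 0 0 0" --pt "0.025 0.043 0 0 0 0 0" --pt "0.035 0.035 0 0 0 0 0" --pt "0.035 0.03 0 0 0 0 0" --pt "0.035 0.022 0 0 0 0 0" --pt "0 0 0 0 0 0 0" --pt "0 0 0 0 0 0 0"

```text
time: 9.65
tool_pos: [0.632, -0.2023, 0.2832]
tool_rot: [-0.0, 0.991, -0.136, -0.001]
contact_force: [-0.5, 0.7, -1.0]
gripper_width: -0.002
```

```bash
python3 - <<'E'
from h import *
rep();p,d,L=redpin();cv2.imwrite(f'pics/h.png',p[:,:,::-1])
E
```

```text
t 9.65 winch tcp mm [111.34757736 -99.11537684 283.2268295 ] rot err tool [-0.0004859   0.00237166 -0.00117604] F [-0.50463914  0.65082717 -0.9881849 ] -0.002041452094725398 j [-0.42  0.12  1.46  0.    1.57  1.42]
pin 724 [[76.5, -114.3, 173.5], [83.4, -91.4, 177.5], [88.6, -65.1, 179.6]]
```

View pics/h.png

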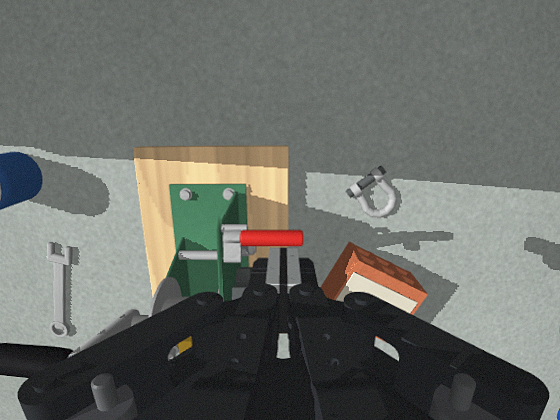

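Request:
step_arm --pt "0.002 0 0.04 0 0 0 0" --pt "0 0 0.045 0 0 0 0" --pt "0 0 0.03 0 0 0 0" --pt "0 0 0.015 0 0 0 0" --pt "0 0 0 0 0 0 0" --pt "-0.01 0 0 0 0 0 0" --pt "-0.006 0 0 0 0 0 0" --pt "-0.005 0 0 0 0 0 0"

```text
time: 10.5
tool_pos: [0.6149, -0.1973, 0.158]
tool_rot: [0.001, 0.991, -0.135, 0.003]
contact_force: [1.8, -0.1, -0.0]
gripper_width: 0.003
```

Request:
step_arm --pt "-0.005 0 0 0 0 0 0" --pt "-0.005 0 0 0 0 0 0" --pt "-0.005 0 0 0 0 0 0" --pt "-0.005 0 0 0 0 0 0" --pt "-0.004 0 0 0 0 0 0"

```text
time: 11.0
tool_pos: [0.5902, -0.1903, 0.1546]
tool_rot: [-0.0, 0.991, -0.135, -0.0]
contact_force: [0.9, 0.3, 0.1]
gripper_width: -0.003
```

```bash
python3 - <<'E'
from h import *
rep();p,d,L=redpin();cv2.imwrite(f'pics/i.png',p[:,:,::-1])
E
```

```text
t 11.0 winch tcp mm [ 67.895465   -98.70795385 154.56083728] rot err tool [-0.00011473  0.00088343 -0.00029121] F [0.89804735 0.34006555 0.05686361] -0.0030438422857332146 j [-0.43  0.1   1.69 -0.    1.35  1.41]
pin 81 [[45.9, -100.7, 185.6], [50.3, -99.0, 187.4], [58.9, -97.4, 199.1]]
```

View pics/i.png

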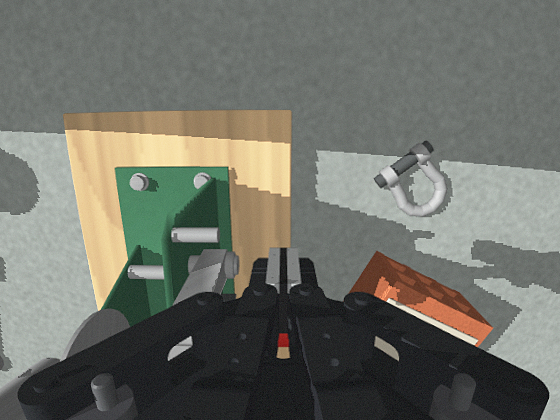

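Request:
step_arm --pt "-0.004 0 0 0 0 0 0" --pt "-0.004 0 0 0 0 0 0" --pt "-0.004 0 0 0 0 0 0" --pt "-0.003 0 0 0 0 0 0" --pt "-0.003 0 0 0 0 0 0" --pt "0 0 0 0 0 0 0" --pt "0 0 0 0 0 0 0"

```text
time: 11.75
tool_pos: [0.5736, -0.1856, 0.1549]
tool_rot: [-0.0, 0.991, -0.135, 0.0]
contact_force: [-0.8, -0.7, 0.0]
gripper_width: 0.002
```

```bash
python3 - <<'E'
from h import *
rep();p,d,L=redpin();cv2.imwrite(f'pics/j.png',p[:,:,::-1])
E
```

```text
t 11.75 winch tcp mm [ 50.6178344  -98.69397138 154.94638421] rot err tool [-2.81845778e-05 -1.51881667e-04 -2.07242631e-04] F [-0.78673562 -0.68173138  0.00849102] 0.0019101694106092326 j [-0.44  0.06  1.74  0.    1.35  1.41]
pin 163 [[17.2, -101.3, 173.6], [22.7, -99.0, 178.6], [25.6, -96.8, 181.3]]
```

View pics/j.png

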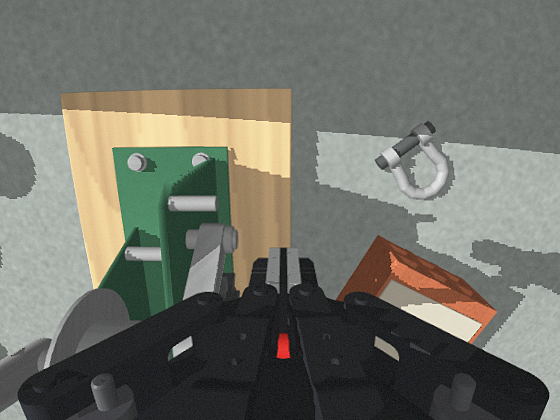

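Request:
step_arm --pt "0.012 0 0 0 0 0 0" --pt "0 0 -0.05 0 0 0 0" --pt "0 0 -0.05 0 0 0 0" --pt "-0.02 0 -0.04 0 0 0 0" --pt "-0.04 0 0 0 0 0 0" --pt "-0.04 0 0 0 0 0 0" --pt "-0.04 0 0 0 0 0 0" --pt "0 0 0 0 0 0 0"

```text
time: 12.6
tool_pos: [0.4479, -0.1504, 0.295]
tool_rot: [0.0, 0.991, -0.135, 0.0]
contact_force: [-0.0, 0.3, -0.5]
gripper_width: 0.0
```

```bash
python3 - <<'E'
from h import *
rep();p,d,L=redpin();cv2.imwrite(f'pics/k.png',p[:,:,::-1]);p,d,L=redpin('side')
cv2.imwrite('pics/ks.png',cv2.resize(p[140:280,240:420],None,fx=4,fy=4,interpolation=cv2.INTER_CUBIC)[:,:,::-1])
z=np.load('side0.npz');cv2.imwrite('pics/ks0.png',cv2.resize(z['p'][140:280,240:420],None,fx=4,fy=4,interpolation=cv2.INTER_CUBIC)[:,:,::-1])
E
```

```text
t 12.6 winch tcp mm [-79.8444237  -98.40931742 295.01233762] rot err tool [ 0.00021177 -0.0003095  -0.00054679] F [-0.02922404  0.30927108 -0.45812529] 0.00010547512629521204 j [-0.48 -0.35  1.87 -0.    1.62  1.36]
pin 945 [[12.4, -114.2, 175.8], [18.1, -89.0, 179.4], [24.3, -64.5, 181.4]]
```

View pics/k.png

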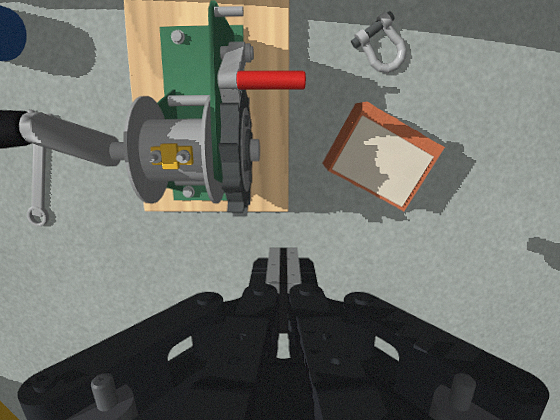

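View pics/ks.png

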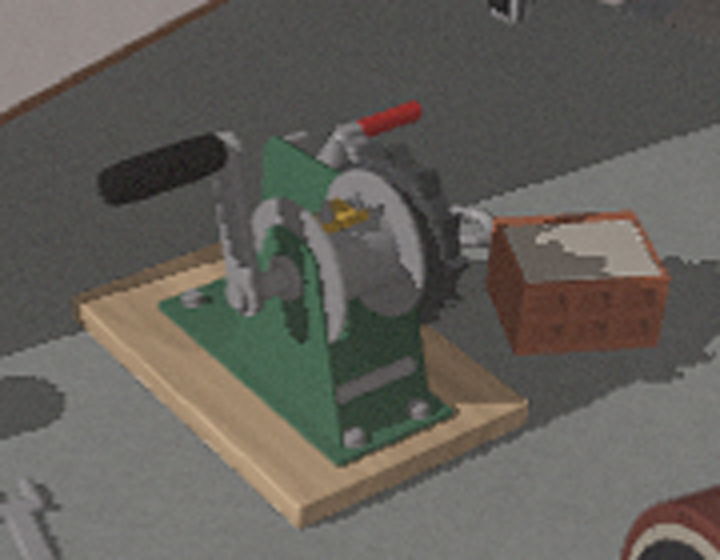

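View pics/ks0.png

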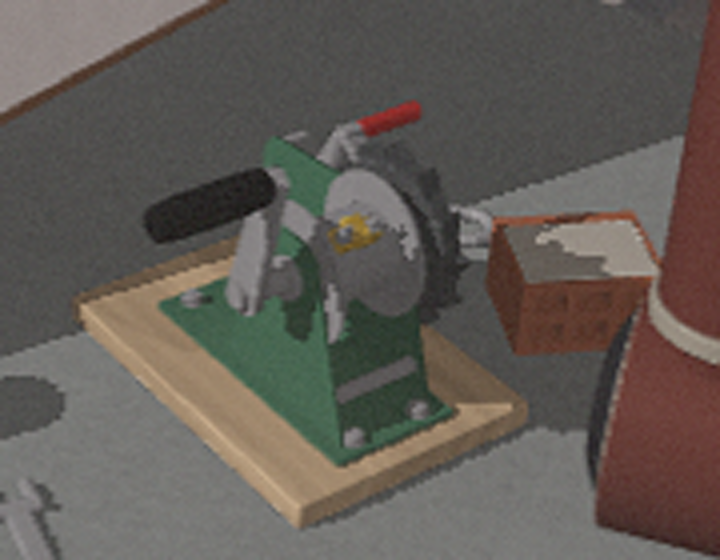

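```bash
python3 - <<'E'
from h import *
p,d=grab_frame('side');p0=np.load('side0.npz')['p']
for n,q in (('before',p0),('after',p)):
    h=cv2.cvtColor(cv2.GaussianBlur(q,(3,3),0),cv2.COLOR_RGB2HSV)[150:200,315:360]
    m=((h[...,0]<6)|(h[...,0]>174))&(h[...,1]>150);ys,xs=np.nonzero(m);print(n,m.sum(),xs.mean()+315,ys.mean()+150)
# static-area diffs for bystanders
df=np.abs(p.astype(int)-p0).max(2)
for nm,(a,b,c,e) in dict(tin=(215,255,190,225),span=(255,305,232,270),brick=(190,230,360,385)).items(): print(nm,df[a:b,c:e].mean())
g,dg=grab_frame('wrist');c=camera_info('wrist');L=wl(world('wrist',dg,c).reshape(-1,3)).reshape(420,560,3)
hsv=cv2.cvtColor(g,cv2.COLOR_RGB2HSV)
m=(hsv[...,0]>18)&(hsv[...,0]<30)&(hsv[...,1]>150)&(L[...,2]>.1)&(L[...,2]<.2)&(abs(L[...,1])<.04)
print('clamp',m.sum(),np.percentile(L[m],[2,50,98],axis=0).round(4).tolist())
# crank grip from side camera, dark points
L=wl(world('side',d).reshape(-1,3)).reshape(420,560,3)
m=(p.max(2)<60)&(L[...,1]>.08)&(L[...,1]<.17)&(L[...,2]>.18)&(L[...,2]<.26)&(L[...,0]>-.1)&(L[...,0]<.05)
print('grip',m.sum(),np.percentile(L[m],[3,50,97],axis=0).round(4).tolist())
for th in (.36,.44,.52):
    ph=th-.14;print(th,proj('side',lw([[-.045+.1*np.sin(ph),y,.125+.1*np.cos(ph)] for y in (.08,.164)])).round(1).tolist())
ys,xs=np.nonzero(m);print(xs.min(),xs.max(),xs.mean(),ys.mean())
E
```

```text
before 48 337.4166666666667 169.04166666666666
after 50 337.66 169.02
tin 3.662857142857143
span 3.0057894736842106
brick 4.152
clamp 574 [[-0.052, -0.0186, 0.1574], [-0.0401, -0.0025, 0.1652], [-0.0315, 0.0148, 0.1671]]
grip 315 [[-0.0299, 0.0848, 0.2142], [-0.0231, 0.1273, 0.229], [-0.0105, 0.1623, 0.2364]]
0.36 [[295.2, 178.7], [267.0, 188.5]]
0.44 [[293.4, 178.1], [265.3, 187.8]]
0.52 [[291.6, 177.7], [263.6, 187.3]]
264 295 279.784126984127 182.0793650793651
```

```bash
python3 -c "
from plant import *
print(job_done(), state()['contact_force'])"
```

```text
the job is handed in; nothing more can be done
the job is handed in; nothing more can be done
```

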